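Rinse the tall glass on the spring-loaded glass rinser

ROBOT

A 6-joint arm with a two-finger parallel gripper is mounted at the origin on a cart in front of the work surface, level with it; the furniture and walls round the work are solid. World frame = base frame: x ahead of the robot, y to its left, z up, the work surface at z = 0. Lengths are in m, angles in degrees, forces in N, time in s.
With the tool pointing down it reaches from about 0.375 to 0.75 m from the base axis. Payload 9 kg.
Tool frame: the origin (TCP) lies where the fingers leave the gripper's body, on its centre line; the fingertips stand 73 mm ahead of it and the grasp point (between the pads) lies 54 mm ahead of it (robot.tip_reach is the distance from the TCP to the fingertips, in m); z points along the fingers, y is the line along which they close (so a half turn about z gives the same grasp; the last joint's range is limited). The gripper opens to 85 mm and grips with 20 to 120 N. Pads are 22 mm wide; open, the fingers measure 114 mm over their backs; the gripper's body (76 mm by 85 mm) begins 54 mm behind the grasp point. The pads swing forward as they close: fully open they stand 13 mm farther back than shut.
Start: joints at [57.542, 5.964, 5.575, 89.605, 0, 77.527], TCP at [0.205, 0.564, 0.304] pointing down, gripper open.
Joint ranges: [-171.21, 171.21], [-48.23, 106.86], [-62.78, 66.21], [-105.2, 120.99], [-86.42, 89.51], [-180, 180]. Speed limits (degrees/s): [127.2, 127.2, 147.25, 180, 180, 180].

INTERFACE

Orientations are given as [roll, pitch, yaw] about the fixed x, y, z axes, in that order (R = Rz(yaw) Ry(pitch) Rx(roll)).
In Python, from plant import robot gives the robot as it stands. Calls block until the motion is done:
- robot.move_pose(position, orientation): joint-space move of the TCP to a pose.
- robot.line_to(position, vel=0.15, rotation=None, guard=None): straight line of the TCP; rotation=None keeps the orientation; vel is the mean speed in m/s. With guard (N) it stops when the force on the tool has changed by that much, and returns True; else False.
- robot.goto_joints(angles): joint-space move.
- robot.set_gripper(opening): finger opening in m; the grip force is fixed at half the most; returns when the fingers have stopped.
- robot.pause(seconds).
- robot.ik(position, orientation): joint angles nearest the present ones, or None.
- robot.observe(): the state.
- robot.grab_frame(name): name is "scene" or "top" or "wrist"; returns the picture (480x640x3 uint8, blue, green, red); there is no depth.
- robot.get_calibration(name): a dict with "vertical_fov" (degrees; the focal length in pixels is half the picture's height over the tangent of half this angle, whatever the lens; pixels are square), "cx", "cy" (the principal point, pixels), "rvec" (rotation vector, rad) and "tvec" (3), from world to camera coordinates, as OpenCV has them. Camera axes: x right, y down, z forward; pixel columns grow to the right and rows downward; lengths in m; the calibration is good to about 2 mm. A picture is of the moment at which its call begins: read the wrist's pose just before it. get_calibration takes no time and is no camera call; for the wrist camera it gives the pose at the moment of the call.
A pose or a line that the arm cannot do raises robot.IKError and nothing moves.
- robot.job_done(): hands the job in; it is judged then, once.
The state is a dict: "time": time; "q": joint angles; "qvel": joint speeds; "joint_torque": joint torques, N m; "tool_pos": TCP position; "tcp_rot": TCP orientation; "ft_force": force on the tool from outside, world axes, zero at the start; "torque": the same for the moment, N m; "gripper_width": finger opening in m; "gripper_force": force on a finger pad.
Only numpy, scipy, OpenCV 4.12 (cv2) and the standard library are available. Lean on these libraries where they do the work, as an engineer would, in place of code of your own. Each camera call takes 0.05 s, during which the arm holds its last target. There are 200 camera calls.

TASK

Pick the tall beer glass off the green drain mat and, keeping it mouth down, set it centrally on the black star of the glass rinser beside the sink. Press it gently down about half the star's travel, until the star's arms and the glass's rim are level with the top edge of the steel dish (pressed to the bottom it would spray over the worktop), keep it pressed so for at least three seconds to rinse, and finish still gripping the glass and holding the star down at that level. Leave the other glassware on the mat alone.

Things in the scene. Friction and masses are not known exactly. Their poses are not given: they have to be found in the camera images.
- tall_glass: Tall clear beer glass, 155 mm high, mouth down. Its foot (now on top) is 60 mm across; it widens to 62 mm at 17 mm and 66 mm at 40 mm below the top and to 86 mm at the rim (now lowest). Hollow, 76 mm inside at the mouth; 0.23 to 0.4 kg. Origin: centre of the foot's face, now uppermost, 155 mm above the rim; z axis points from foot to mouth (down now). Round: yaw does not matter.
- drain_mat: Pale green drain tray, 352 x 400 mm, fixed; the glassware stands on its floor 4 mm above the worktop inside a lip 11 mm high. Origin: centre of the underside. Wall cupboards hang over the worktop beyond about 0.57 m ahead of the robot (y above about 0), from 0.59 m up: swing and carry with the arm drawn in.
- rinser: Glass rinser let into the worktop left of the sink, fixed: a round stainless dish, 144 mm across at its top edge, 132 mm inside, the edge 30 mm above the worktop; flange 156 mm across at its foot. In it sits a black spring-loaded star. Origin: centre of the dish on the worktop.
- star_top (a point): On the star's axis, level with the tops of its arms: 37 mm above the worktop, 7 mm above the dish's edge, when up; moves with the star. The star is black, 116 mm across, with 8 radial arms 8 mm wide on which the glass's rim rests; in the middle a nozzle, 34 mm across at arm level and tapering to 18 mm, rises 9 mm above the arms and goes inside the glass.
- dish_rim (a point): Centre of the plane of the dish's top edge, 30 mm above the worktop.
- star (a joint): How far the star is pressed straight down, in m: 0 up, 0.007 arms level with the dish's edge, 0.013 bottom stop. A spring pushes it up with 3 N at the top, about 7 N at level and 11 N at the bottom.
- clear_tumbler: Clear tumbler, 84 mm across, 93 mm high, mouth down on the far half of the mat; stays where it is. Origin: centre of its underside.
- striped_mug: Mug with blue stripes, 90 x 121 x 97 mm with its handle, on the far half of the mat; stays where it is. Origin: centre of its underside.
- beaker2: The other of two like orange plastic beakers, 74 mm across, 105 mm high, mouth down on the near half of the mat; to be left alone. Origin: centre of its underside.
- beaker1: One of two like orange plastic beakers, 74 mm across, 105 mm high, mouth down on the near half of the mat; to be left alone. Origin: centre of its underside.

How it is judged (in metres and radians):
On the way, in this order (a step that is already met when the one before it is completed fails the run):
1. the tall glass is lifted clear of the mat, mouth down (height (world z) of tall_glass above 0.185 m and angle between tall_glass's own z axis and vertical above 3.02 rad and contact force between tall_glass and the fingers above 2 N and contact force between tall_glass and drain_mat below 0.1 N), for 0.2 s.
2. the glass, central on the star, keeps it pressed about level with the dish's edge for two seconds (angle between tall_glass's own z axis and vertical above 3.02 rad and horizontal distance between tall_glass and star_top below 0.012 m and value of joint star between 0.0045 and 0.0095 m), for 2 s.
At the end, for the whole second after the job is handed in: The robot still grips the tall glass, mouth down (vertical to 7 degrees), its axis within 12 mm of the star's axis, and with it holds the star still at 4.5 to 9.5 mm of its 13 mm travel (7 mm is level with the dish's edge); the orange beakers are within 15 mm of where they stood (all of step 2 and contact force between tall_glass and rinser above 2 N and contact force between tall_glass and the fingers above 2 N and linear speed of tall_glass below 0.02 m/s and distance of each of beaker1, beaker2 from where it was at the start of the episode below 0.015 m); the arm keeps its last pose, push and grip.
It fails at once if the star is pressed almost to its bottom stop and sprays over the worktop (value of joint star above 0.0115 m).
It fails at once if the glass is knocked hard on the rinser (over 25 N) (contact force between tall_glass and rinser above 25 N).
It fails at once if an orange beaker is shifted or tipped (distance of any of beaker1, beaker2 from where it was at the start of the episode above 0.03 m).
It also fails if it takes over 54 s, if anything falls off the work surface, if the arm or the gripper's body presses on something with over 40 N, if the wrist force passes 120 N, or if a joint passes its speed limit or range.

## Working session

There is one attempt and no reset: what is moved stays moved. The work goes in short steps, each a Python script; the robot and the scene stay as the last script left them, time stands still between calls to the robot, and variables do not carry over. Pictures are saved under pics/ and viewed, at most 10 in all, crops included, and the job is handed in when it is done.

```bash
mkdir -p pics; ls; python3 - <<'E'
from plant import robot
import cv2
for n in ("scene","top"):
    f=robot.grab_frame(n); cv2.imwrite(f"pics/{n}0.png",f); print(n,robot.get_calibration(n))
o=robot.observe(); print(o)
E
```

```text
pics
scene {'vertical_fov': 43.454194913439316, 'cx': 323.4209161348589, 'cy': 238.66018779453177, 'rvec': array([ 2.24796347, -0.79078627,  0.33463066]), 'tvec': array([-0.36005522,  0.40666332,  0.78377695])}
top {'vertical_fov': 50.60380241678632, 'cx': 333.89953727310746, 'cy': 237.62857079263404, 'rvec': array([ 2.21948548, -2.17318466,  0.08467837]), 'tvec': array([0.12738531, 0.54302403, 0.99845665])}
{'time': 0.1, 'q': array([5.75425563e+01, 5.99543383e+00, 5.53310656e+00, 8.96044127e+01,
       5.46220765e-05, 7.75257169e+01]), 'qvel': array([-0.02161025, -0.0678538 ,  0.08340897,  0.08271973, -0.09541925,
       -0.04537403]), 'joint_torque': array([ 5.72638484e-03, -5.58202958e+01,  5.04722142e+01,  1.29340004e-02,
       -2.98279492e-04, -1.15041698e-05]), 'tool_pos': array([0.20493538, 0.56370022, 0.3032129 ]), 'tcp_rot': array([-1.79934847e+02, -1.44692618e-02,  1.60016831e+02]), 'ft_force': array([ 0.22388174, -0.52829335,  0.428462  ]), 'torque': array([ 0.04836517,  0.00838159, -0.00542997]), 'gripper_force': 0.0, 'gripper_width': 0.08563638702677057}
```

View pics/scene0.png

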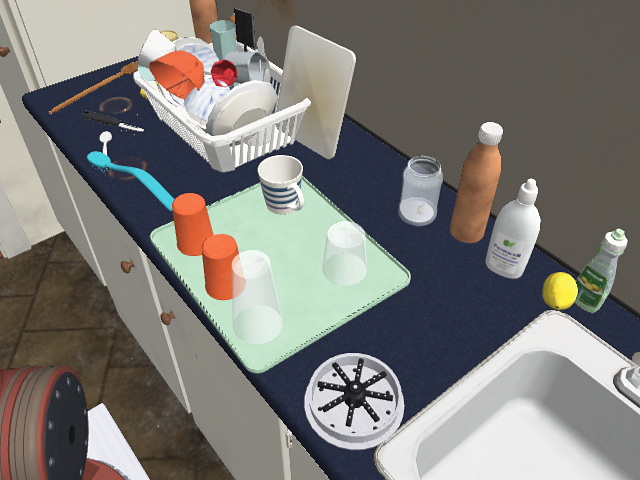

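View pics/top0.png

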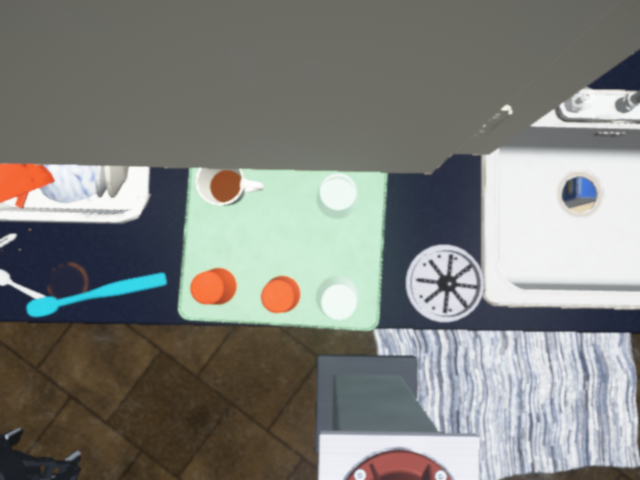

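The scene view shows the tall glass with its foot at about (252,262) and its rim at about (257,325). The rinser star is at (355,395). In the top view the glass is near (338,298) and the star at (447,283). The beakers are at (212,286) and (280,294).

```bash
cat > h.py <<'E'
import numpy as np, cv2
def cam(c):
    f=240/np.tan(np.radians(c["vertical_fov"]/2)); R=cv2.Rodrigues(np.array(c["rvec"]))[0]
    return f,R,np.array(c["tvec"])
def ray(c,u,v):
    f,R,t=cam(c); d=R.T@np.array([(u-c["cx"])/f,(v-c["cy"])/f,1]); return -R.T@t,d/np.linalg.norm(d)
def plane(c,u,v,z):
    o,d=ray(c,u,v); return o+d*(z-o[2])/d[2]
def proj(c,p):
    f,R,t=cam(c); q=R@np.array(p)+t; return np.array([c["cx"]+f*q[0]/q[2],c["cy"]+f*q[1]/q[2]])
def tri(c1,p1,c2,p2):
    o1,d1=ray(c1,*p1);o2,d2=ray(c2,*p2)
    s=np.linalg.lstsq(np.c_[d1,-d2],o2-o1,rcond=None)[0]; a=o1+s[0]*d1;b=o2+s[1]*d2
    return (a+b)/2,np.linalg.norm(a-b)
E
python3 - <<'E'
from plant import robot
from h import *
cs={n:robot.get_calibration(n) for n in("scene","top")}
im={n:cv2.imread(f"pics/{n}0.png") for n in cs}
for n in cs: print(n,"cam at",ray(cs[n],0,0)[0])
print("glass foot z.159 top",plane(cs["top"],338,298,.159),"rim z.004",plane(cs["top"],338,298,.004))
print("glass scene foot",plane(cs["scene"],252,262,.159),"rim",plane(cs["scene"],257,325,.004))
# star: dark pixels inside the bright dish
for n,(x0,y0,x1,y1) in dict(scene=(312,357,398,434),top=(414,250,478,316)).items():
    g=cv2.cvtColor(im[n],cv2.COLOR_BGR2GRAY); m=np.zeros_like(g); 
    cv2.ellipse(m,((x0+x1)//2,(y0+y1)//2),((x1-x0)//2,(y1-y0)//2),0,0,360,255,-1)
    m[(g>70)]=0
    p=cv2.findNonZero(m); hull=cv2.convexHull(p); e=cv2.fitEllipse(hull); print(n,"star ellipse",e,"->",plane(cs[n],*e[0],.037),"mean",p.mean(0))
a=im["scene"][240:360,210:300]; b=im["top"][265:335,300:375]
A=cv2.resize(a,None,fx=5,fy=5,interpolation=cv2.INTER_CUBIC); B=cv2.resize(b,None,fx=4.6,fy=4.6,interpolation=cv2.INTER_CUBIC)
o=np.zeros((600,800,3),np.uint8); o[:,:450]=A; o[:B.shape[0],452:452+B.shape[1]]=B
cv2.imwrite("pics/zoom0.png",o)
E
```

```text
scene cam at [ 0.10961469 -0.42969203  0.84419814]
top cam at [0.47649317 0.15269798 1.02842374]
glass foot z.159 top [0.42834075 0.13165687 0.159     ] rim z.004 [0.41975619 0.12790568 0.004     ]
glass scene foot [0.42358695 0.12885326 0.159     ] rim [0.41832021 0.12728918 0.004     ]
scene star ellipse ((354.09429931640625, 395.34869384765625), (74.51416778564453, 77.68643188476562), 102.39167022705078) -> [ 0.44598542 -0.09376014  0.037     ] mean [[354.56601124 392.79353933]]
top star ellipse ((448.1656494140625, 283.4294738769531), (53.012325286865234, 56.42360305786133), 102.83503723144531) -> [ 0.45412524 -0.08583111  0.037     ] mean [[446.51152074 283.12903226]]
```

View pics/zoom0.png

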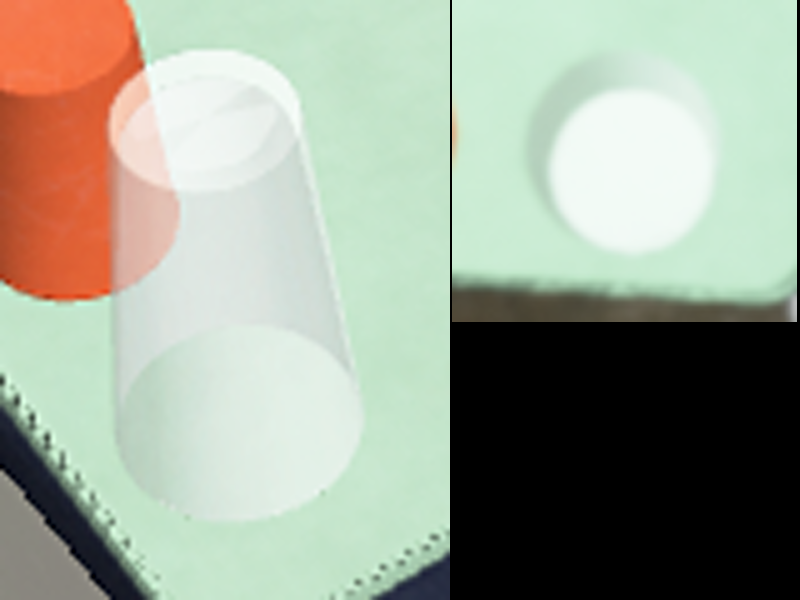

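The zoom gives, in original pixels, scene foot centre (250.4,263.8), scene rim centre (257.4,324.0) and top-view foot centre (338.9,301.8). Next I triangulate these and refine the star.

```bash
python3 - <<'E'
from plant import robot
from h import *
cs={n:robot.get_calibration(n) for n in("scene","top")}
im={n:cv2.imread(f"pics/{n}0.png") for n in cs}
print("foot tri",tri(cs["scene"],(250.4,263.8),cs["top"],(338.9,301.8)))
print("foot planes",plane(cs["scene"],250.4,263.8,.159),plane(cs["top"],338.9,301.8,.159),"rim",plane(cs["scene"],257.4,324,.004))
S={}
for n,(u,v,r) in dict(scene=(354,394,42),top=(447,283,32)).items():
    g=cv2.cvtColor(im[n],cv2.COLOR_BGR2GRAY)
    m=((g<75)*255).astype(np.uint8); k=np.zeros_like(g); cv2.circle(k,(u,v),r,255,-1); m&=k
    nl,L,st,ce=cv2.connectedComponentsWithStats(m); i=1+np.argmax(st[1:,4]); m=np.uint8(L==i)*255
    p=cv2.findNonZero(m); e=cv2.fitEllipse(cv2.convexHull(p)); S[n]=e[0]
    print(n,e,st[i],plane(cs[n],*e[0],.037))
    # dish: largest bright contour's hull
    w=((g>120)*255).astype(np.uint8); k[:]=0; cv2.circle(k,(u,v),int(r*1.6),255,-1); w&=k
    im[n+'o']=cv2.ellipse(im[n].copy(),e,(0,0,255),1)
print("star tri",tri(cs["scene"],S["scene"],cs["top"],S["top"]))
# beakers (orange) tops from top view
hsv=cv2.cvtColor(im["top"],cv2.COLOR_BGR2HSV); m=cv2.inRange(hsv,(3,150,150),(15,255,255)); m[:,:185]=0; m[:260]=0;m[320:]=0;m[:,310:]=0
for c in cv2.findContours(m,0,1)[0]:
    if cv2.contourArea(c)>300: x,y,w,h=cv2.boundingRect(c); print("beaker",x,y,w,h,plane(cs["top"],x+w/2,y+h/2,.109))
a=cv2.resize(im["sceneo"][340:450,300:410],(440,440)); b=cv2.resize(im["topo"][240:325,405:490],(340,340))
o=np.zeros((440,800,3),np.uint8); o[:,:440]=a;o[:340,450:790]=b; cv2.imwrite("pics/star0.png",o)
# feasibility
for P in ([.424,.130,.30],[.424,.130,.186],[.45,-.09,.32],[.45,-.09,.21]):
    print(P,[ (y,np.round(robot.ik(P,[180,0,y]),0) if robot.ik(P,[180,0,y]) is not None else None) for y in (0,90,45)])
E
```

```text
foot tri (array([0.4214467 , 0.13005868, 0.15534506]), np.float64(0.000610498027519817))
foot planes [0.41953909 0.12725729 0.159     ] [0.42193674 0.12999486 0.159     ] rim [0.42006771 0.12862109 0.004     ]
scene ((353.5722351074219, 392.6385498046875), (68.1307373046875, 78.34583282470703), 88.90240478515625) [ 318  359   75   68 1420] [ 0.44837885 -0.08980179  0.037     ]
top ((447.2506103515625, 283.4739074707031), (20.57904815673828, 21.583572387695312), 5.5498456954956055) [437 273  21  22 219] [ 0.45400259 -0.08403926  0.037     ]
star tri (array([ 0.4531797 , -0.08598843,  0.02707159]), np.float64(0.0014529455088884802))
beaker 262 277 37 35 [0.42978764 0.23403696 0.109     ]
beaker 191 269 45 35 [0.4417009  0.35466103 0.109     ]
[0.424, 0.13, 0.3] [(0, array([   0.,  -22.,  -20.,   92.,    0., -180.])), (90, array([  0., -22., -20.,  92.,   0.,  90.])), (45, array([  0., -22., -20.,  92.,   0., 135.]))]
[0.424, 0.13, 0.186] [(0, array([   0.,  -22.,  -32.,   80.,    0., -180.])), (90, array([  0., -22., -32.,  80.,   0.,  90.])), (45, array([  0., -22., -32.,  80.,   0., 135.]))]
[0.45, -0.09, 0.32] [(0, array([-28., -19., -16.,  93.,   0., 152.])), (90, array([-28., -19., -16.,  93.,   0.,  62.])), (45, array([-28., -19., -16.,  93.,   0., 107.]))]
[0.45, -0.09, 0.21] [(0, array([-28., -19., -28.,  82.,   0., 152.])), (90, array([-28., -19., -28.,  82.,   0.,  62.])), (45, array([-28., -19., -28.,  82.,   0., 107.]))]
```

View pics/star0.png

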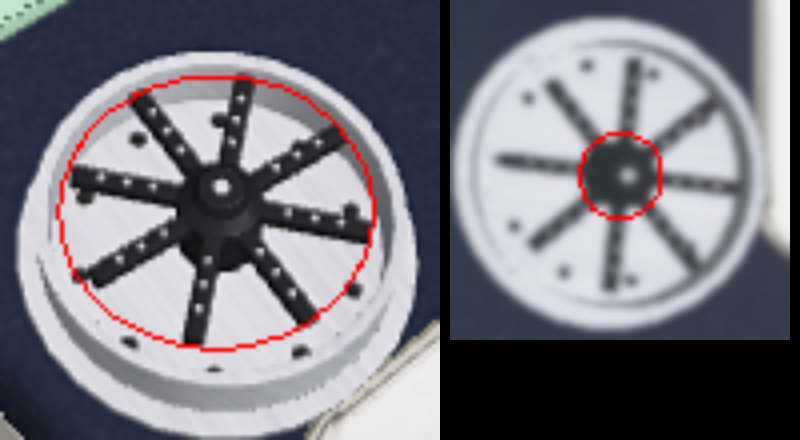

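The arm-tip midpoints give the star centre at about (354.6,391.5) in the scene view and (447.6,283.0) in the top view. Next I look straight down with the wrist camera over the rinser, then over the glass.

```bash
python3 - <<'E'
from plant import robot
from h import *
import pickle
cs={n:robot.get_calibration(n) for n in("scene","top")}
print(plane(cs["scene"],354.6,391.5,.037),plane(cs["top"],447.6,283,.037),tri(cs["scene"],(354.6,391.5),cs["top"],(447.6,283)))
o=np.zeros((480,800,3),np.uint8)
W={}
for i,(n,P) in enumerate([("rins",[.42,-.088,.33]),("glass",[.40,.129,.36])]):
    robot.move_pose(P,[180,0,90]); robot.pause(.3)
    c=robot.get_calibration("wrist"); f=robot.grab_frame("wrist"); cv2.imwrite(f"pics/w_{n}.png",f); W[n]=c
    q=[.452,-.087,.037] if i==0 else [.4207,.1286,.159]
    print(n,robot.observe()["tool_pos"],robot.observe()["time"],ray(c,0,0)[0],"expected px",proj(c,q))
    o[:300,i*400:i*400+400]=cv2.resize(f,(400,300))
pickle.dump(W,open("W.pkl","wb")); cv2.imwrite("pics/w0.png",o[:300])
E
```

```text
[ 0.4508607  -0.08930916  0.037     ] [ 0.4549384  -0.08471759  0.037     ] (array([ 0.45443714, -0.08630395,  0.02938342]), np.float64(0.0008168062396594562))
rins [ 0.42006558 -0.08782119  0.32998364] 2.8917 [ 0.42011041 -0.00641006  0.39967037] expected px [353.70588005 199.65162845]
glass [0.40021081 0.12833917 0.35986361] 4.125 [0.40048388 0.20957028 0.42947583] expected px [348.39195923 227.65196574]
```

View pics/w0.png

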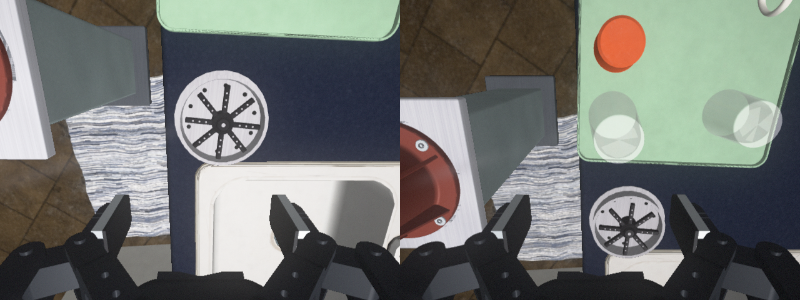

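The wrist views show the star at about (355,195) over the rinser. The glass foot is at about (350,219) in the second picture, close to the prediction. I refine both numerically.

```bash
python3 - <<'E'
from h import *
import pickle
W=pickle.load(open("W.pkl","rb"))
f=cv2.imread("pics/w_rins.png"); g=cv2.cvtColor(f,cv2.COLOR_BGR2GRAY); F=cam(W["rins"])[0]; print("f",F,"star r px",.058*F/.363)
A=cv2.resize(f[100:300,260:450],None,fx=2.1,fy=2.1,interpolation=cv2.INTER_CUBIC)
# dish outer edge: non-navy bright region near the dish
k=np.zeros_like(g); cv2.circle(k,(355,187),90,255,-1); m=cv2.morphologyEx(np.uint8((g>110)*255)&k,cv2.MORPH_OPEN,np.ones((3,3)))
p=np.uint8((g<60)*255); k[:]=0; cv2.circle(k,(355,195),70,255,-1)
nl,L,st,ce=cv2.connectedComponentsWithStats(cv2.morphologyEx(p&k,cv2.MORPH_CLOSE,np.ones((3,3)))); print([(tuple(s),tuple(c.round(1))) for s,c in zip(st[1:],ce[1:]) if s[4]>60])
f2=cv2.imread("pics/w_glass.png"); B=cv2.resize(f2[140:270,290:420],None,fx=3,fy=3,interpolation=cv2.INTER_CUBIC)
o=np.zeros((420,800,3),np.uint8); o[:A.shape[0],:A.shape[1]]=A; o[:390,405:795]=B; cv2.imwrite("pics/z1.png",o)
E
```

```text
f 387.4475972172778 star r px 61.90622765455127
[((np.int32(356), np.int32(135), np.int32(12), np.int32(39), np.int32(93)), (np.float64(360.1), np.float64(147.7))), ((np.int32(308), np.int32(157), np.int32(108), np.int32(76), np.int32(740)), (np.float64(360.8), np.float64(195.2)))]
```

View pics/z1.png

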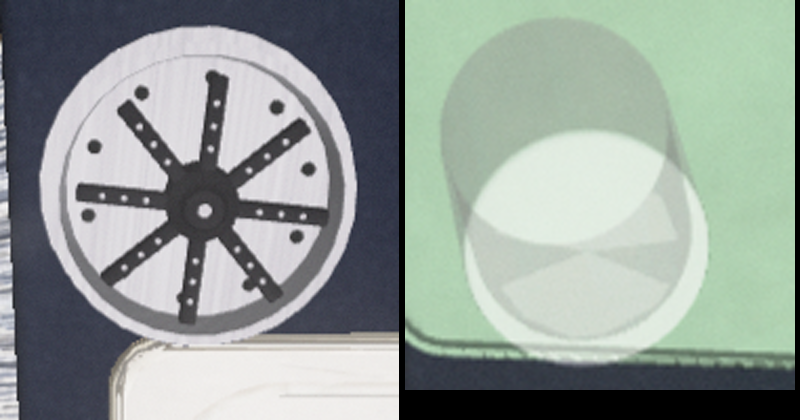

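In the left crop the arm-tip midpoints put the star centre at (356.4,196.1). In the right crop the glass foot is at (350.2,221.8) and its rim at (340.2,183.7).

```bash
python3 - <<'E'
from h import *
from plant import robot
import pickle
W=pickle.load(open("W.pkl","rb")); cs={n:robot.get_calibration(n) for n in("scene","top")}
print("star",plane(W["rins"],356.4,196.1,.037)); print("foot",plane(W["glass"],350.2,221.8,.159),"rim",plane(W["glass"],340.2,183.7,.004))
print("star tri w/scene",tri(W["rins"],(356.4,196.1),cs["scene"],(354.6,391.5)),"top",tri(W["rins"],(356.4,196.1),cs["top"],(447.6,283)))
print("foot tri scene",tri(W["glass"],(350.2,221.8),cs["scene"],(250.4,263.8)),"top",tri(W["glass"],(350.2,221.8),cs["top"],(338.9,301.8)))
E
```

```text
star [ 0.4544699 -0.083554   0.037    ]
foot [0.42191896 0.13302396 0.159     ] rim [0.42218371 0.13289807 0.004     ]
star tri w/scene (array([ 0.45511856, -0.08542848,  0.02755007]), np.float64(0.0005536534318236439)) top (array([ 0.45477311, -0.08451261,  0.03532539]), np.float64(0.001207812965104244))
foot tri scene (array([0.42215951, 0.13157798, 0.15364019]), np.float64(0.00038910305520415095)) top (array([0.42200568, 0.13010982, 0.1499852 ]), np.float64(0.0014465258767867816))
```

```bash
python3 - <<'E'
from plant import robot
from h import *
robot.move_pose([.4215,.131,.27],[180,0,90]); robot.pause(.3)
o=robot.observe(); print(o["tool_pos"],o["ft_force"])
print("guard",robot.line_to([.4215,.131,.185],vel=.06,guard=8))
robot.set_gripper(.03); robot.pause(.3)
o=robot.observe(); print(o["time"],o["tool_pos"],o["gripper_width"],o["gripper_force"],o["ft_force"])
if o["gripper_width"]>.055:
    robot.line_to([.4215,.131,.265],vel=.06); robot.pause(.5)
    o=robot.observe(); print(o["time"],o["tool_pos"],o["gripper_width"],o["gripper_force"],o["ft_force"])
    cs=robot.get_calibration("scene"); f=robot.grab_frame("scene"); cw=robot.get_calibration("wrist"); w=robot.grab_frame("wrist")
    p=np.zeros((450,800,3),np.uint8); a=f[100:400,150:400]; p[:,:375]=cv2.resize(a,(375,450)); p[:318,376:800]=cv2.resize(w,(424,318)); cv2.imwrite("pics/lift.png",p); cv2.imwrite("pics/lift_s.png",f)
E
```

```text
[0.42200038 0.13099814 0.27163817] [-0.37986344 -0.43340448 -0.39314774]
guard False
7.1 [0.42190238 0.1309657  0.18615157] 0.06264813496679351 64.61544523961493 [-2.13322061 -0.7012248   6.75830899]
9.0833 [0.42148362 0.13100417 0.26498113] 0.06229770166731166 65.62683734613529 [-0.21970197  0.40024779 -3.13694227]
```

View pics/lift.png

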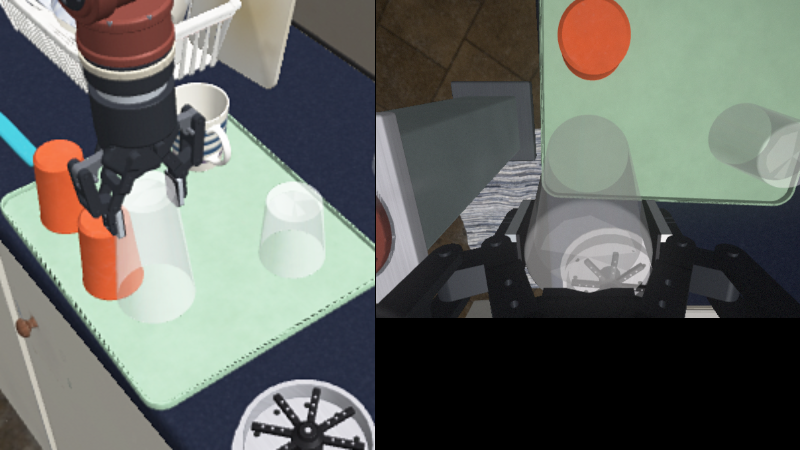

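The glass is lifted upright with no contact on the beakers. Its rim is at about (254,295) in the scene view. Now I carry it over the rinser and check it before pressing.

```bash
python3 - <<'E'
from plant import robot
from h import *
robot.line_to([.454,-.085,.275],vel=.1); robot.line_to([.454,-.085,.240],vel=.06); robot.pause(.6)
o=robot.observe(); print(o["time"],o["tool_pos"],o["tcp_rot"],o["gripper_width"],o["gripper_force"],o["ft_force"])
p=np.zeros((450,800,3),np.uint8)
f=robot.grab_frame("scene"); c=robot.get_calibration("scene"); cv2.imwrite("pics/pre_s.png",f)
p[:,:400]=cv2.resize(f[270:450,280:440],(400,450),interpolation=cv2.INTER_CUBIC)
w=robot.grab_frame("wrist"); cv2.imwrite("pics/pre_w.png",w)
p[:,400:]=cv2.resize(w[200:470,200:440],(400,450),interpolation=cv2.INTER_CUBIC)
cv2.imwrite("pics/pre.png",p)
z=o["tool_pos"][2]-.182
print("expected rim px scene",proj(c,[.454,-.085,z]),"foot",proj(c,[.454,-.085,z+.155]),"star",proj(c,[.454,-.085,.037]))
E
```

```text
12.85 [ 0.45401751 -0.08499683  0.24002465] [1.79996714e+02 1.10452264e-03 9.00001184e+01] 0.06262758937078736 65.65852966625243 [ 0.38785801 -1.00977264 -2.46108575]
expected rim px scene [354.89197437 380.91848148] foot [359.95783899 317.17305551] star [354.2985333  388.38594388]
```

View pics/pre.png

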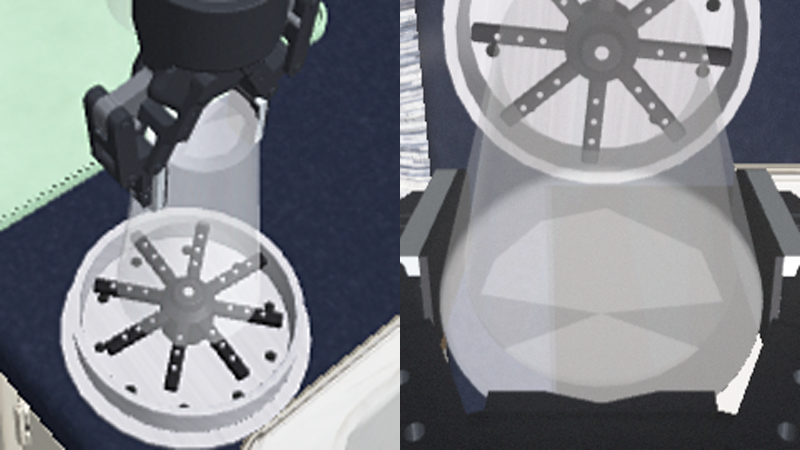

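The left crop shows the rim ellipse at about (355.8,384.6) in scene pixels, consistent with the star's (354.6,391.5) plus the height difference. The glass is upright and centred to about 2 mm, so I press down in small steps, watching the force.

```bash
python3 - <<'E'
from plant import robot
from h import *
F=lambda:(lambda l:(np.mean([x["ft_force"] for x in l],0),l[-1]))([(robot.pause(.05),robot.observe())[1] for _ in range(4)])
robot.line_to([.454,-.085,.224],vel=.04); robot.pause(.4); f0,o=F(); print("base",f0.round(2),o["tool_pos"].round(4))
z=.224; c=None
while z>.2125:
    z-=.001; robot.line_to([.454,-.085,z],vel=.02); robot.pause(.2); f,o=F(); d=f[2]-f0[2]
    print(round(z,4),o["tool_pos"][2].round(4),(f-f0).round(2),round(o["time"],1),o["gripper_width"].round(4))
    if d>6.3: break
E
```

```text
base [ 0.42 -0.41 -3.48] [ 0.454 -0.085  0.224]Traceback (most recent call last):
  File "<stdin>", line 8, in <module>
AttributeError: 'float' object has no attribute 'round'
```

```bash
python3 - <<'E'
from plant import robot
from h import *
F=lambda:(lambda l:(np.mean([x["ft_force"] for x in l],0),l[-1]))([(robot.pause(.05),robot.observe())[1] for _ in range(4)])
f0=np.array([.42,-.41,-3.3]); z=.223
while z>.2125:
    z-=.001; robot.line_to([.454,-.085,z],vel=.02); robot.pause(.2); f,o=F(); d=f[2]-f0[2]
    print(round(z,4),np.round(o["tool_pos"][2],4),(f-f0).round(2),round(o["time"],1),np.round(o["gripper_width"],4))
    if d>6.3: break
E
```

```text
0.222 0.222 [-0.39  0.18  0.21] 15.4 0.0628
0.221 0.221 [-0.1   0.52  0.19] 16.1 0.0623
0.22 0.22 [-0.06  0.48  0.26] 16.7 0.0627
0.219 0.2191 [-1.2   0.59  3.91] 17.4 0.0625
0.218 0.218 [-0.52  0.6   3.34] 18.0 0.0627
0.217 0.217 [-0.62  0.67  3.83] 18.6 0.0626
0.216 0.216 [-0.81  0.93  4.52] 19.3 0.0624
0.215 0.215 [-0.77  0.17  5.17] 19.9 0.0627
0.214 0.214 [-0.62  0.39  5.76] 20.6 0.0628
0.213 0.213 [-0.58  0.04  6.29] 21.2 0.0628
0.212 0.212 [-1.16  0.11  6.69] 21.9 0.0627
```

Contact came at TCP z ≈ 0.219, as predicted, with about 6.5–7 N now, which is level. I hold, check and take a picture.

```bash
python3 - <<'E'
from plant import robot
from h import *
robot.pause(3.5); o=robot.observe(); print(o["time"],o["tool_pos"],o["ft_force"],o["gripper_width"],o["gripper_force"])
f=robot.grab_frame("scene"); cv2.imwrite("pics/end.png",cv2.resize(f[270:450,270:450],(600,600),interpolation=cv2.INTER_CUBIC))
E
```

```text
25.4 [ 0.45397631 -0.0850096   0.21196771] [ 0.04396887 -1.12442088  4.49552608] 0.06253568930058238 66.63163292956597
```

View pics/end.png

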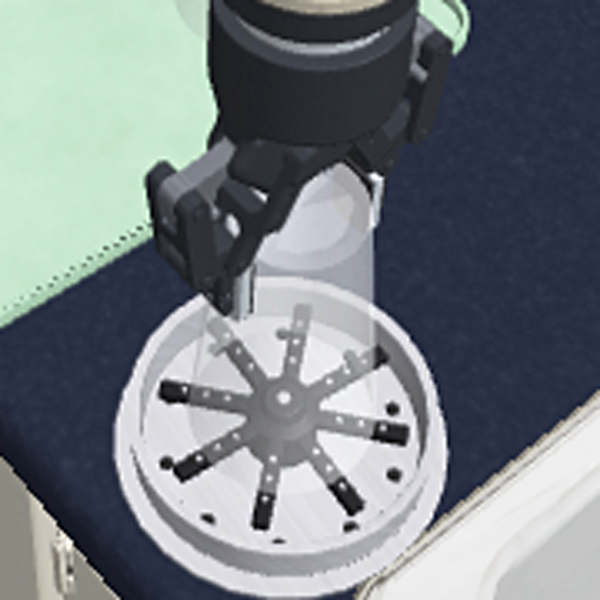

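The picture shows the glass upright on the star, with equal dark arm ends (about 30 zoomed pixels) sticking out left, right and below, so it is central. The star is held at level.

```bash
python3 -c "
from plant import robot
print(robot.job_done())"
```

```text
the job is handed in; nothing more can be done
None
```

The tall glass is still gripped mouth down and central on the star, pressed about 7 mm by arm height and force (roughly 7 N), held over 3.5 s; the job was handed in at about 25 s, and no verdict was shown.

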